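# Shut and lock the bead dispenser

### The job

Push the yellow-tabbed gate of the bead dispenser shut until the red spring catch clicks out behind it, without ramming it. Then take the orange-headed child-lock pin from its wooden stand, press it straight down fully home in the hole of the grey catch block, and let go. Leave the jar, the pencil cup and the books where they are.

Things in the scene. Friction and masses are not known exactly. Their poses are not given: they have to be found in the camera images.
- dispenser: Bead dispenser fixed to the table: plywood base and clear-walled hopper, 300 mm tall, full of coloured beads. Origin: under the base. x: level, the direction in which the gate closes; y: to the catch side; z up. The hopper begins 22 mm along x from the origin; the two fixed cheeks beside the gate are 84 mm tall, from y = 42 mm outward on both sides.
- tab_face (a point): Centre of the push face (robot side) of the yellow upright tab at the end of the steel gate; moves with the gate. Face 66 mm wide, 50 mm tall, point 103 mm above the table, tab 10 mm thick. Axes as the dispenser's; push along x. Gate plate top 25 mm below the point. On the +y side a ramped lug reaches 45 mm sideways and runs past the catch. Shut, the hopper is at least 74 mm beyond this point.
- gate (a joint): How far the gate has been pushed shut, m: 0 fully open. The strike plate with catch and end stop is set differently each time: the click comes from 0.065 to 0.085, and a black rubber stop (yields 1 mm per 14 N) follows 3 mm later. It slides stiffly (about 5 N) and stays where left; passing the sprung catch takes up to about 10 N more. Over 40 N on the gate counts as ramming.
- catch (a joint): How far the red spring bolt (10 mm wide, 16 mm tall, its top 105 mm above the table, poking out 23 mm from the grey block toward the gate) is pushed back sideways, m: 0 when it stands out, about 0.012 while the lug passes; it springs back to 0 with a click once the lug has passed, and then holds the gate shut.
- lock_hole (a point): Centre of the mouth of the round blind hole in the level top of the grey catch block, 116 mm above the table; 13.6 mm wide, 26 mm deep, sharp unchamfered edges. The block measures 56 mm along x (closing direction) by 70 mm, the hole 9 mm off its middle, away from the gate. Fixed to the dispenser. z is up.
- pin_center (a point): Loose child-lock pin (about 40 g), upright in its stand: point on its axis, half-way up its 58 mm. Steel shank 12 mm in diameter and 22 mm long; above it an orange plastic head 24 mm in diameter and 36 mm tall. The flat shoulder under the head lies 7 mm below the point; fully home it sits flat on the block. z is the pin's axis, up.
- stand: Fixed wooden stand of the pin, 70 x 70 x 35 mm, with a loose 16 mm hole in its middle; the pin's shoulder rests on its top. Origin: centre of the underside.
- jar: Bystander: blue jar with white cap, 66 mm in diameter, 85 mm tall. Origin: centre of the underside.
- pencils: Bystander: green cup of crayons, 72 mm in diameter, 150 mm tall with the crayons. Origin: centre of the underside.
- books: Bystander: stack of four thin books, 120 x 170 x 48 mm. Origin: centre of the underside.

How it is judged:
By the outcome, as a careful person would: the job done as asked, in the order asked, and still so for the second after the job is handed in, with the robot touching nothing.
It also fails if it takes over 58 s, if anything falls off the work surface, if the arm or the gripper's body presses on something with over 40 N, if the wrist force passes 120 N, or if a joint passes its speed limit or range.

### The arm

A 6-joint arm with a two-finger parallel gripper is mounted at the origin on the work surface. World frame = base frame: x ahead of the robot, y to its left, z up, the work surface at z = 0. Lengths are in m, angles in rad, forces in N, time in s.
With the tool pointing down it reaches from about 0.35 to 0.875 m from the base axis. Payload 15.5 kg.
Tool frame: the origin (TCP) lies on the centre line of the jaws, within the pads' length; the fingertips stand 19 mm ahead of it and the grasp point (between the pads) is the TCP (robot.tcp_to_tips is the distance from the TCP to the fingertips, in m); z points along the fingers, y is the direction in which the jaws open and shut (so a half turn about z gives the same grasp; the last joint's range is limited). The gripper opens to 85 mm and grips with 20 to 120 N. Pads are 22 mm wide; open, the fingers measure 114 mm over their backs; the gripper's body (76 mm by 85 mm) begins 54 mm behind the grasp point. The pads swing forward as they close: fully open they stand 13 mm farther back than shut.
Start: joints at [-1.27, 0.494, 1.345, -0, 1.302, -0.096], TCP at [0.241, -0.577, 0.216] pointing down, gripper open.
Joint ranges: [-2.91, 2.91], [-0.82, 2.16], [0.22, 2.67], [-1.22, 4.37], [0.12, 2.79], [-3.08, 3.08]. Speed limits (rad/s): [1.89, 1.89, 2.57, 3.01, 3.01, 3.01].

### API

Orientations are given as [roll, pitch, yaw] about the fixed x, y, z axes, in that order (R = Rz(yaw) Ry(pitch) Rx(roll)).
In Python, from cell import robot gives the robot as it stands.
- The arm moves only by the shell command python3 -m inch 'ROWS' [FORCE]. ROWS is JSON, one flat list of numbers, 5 for each row, row after row: the shift along the world's x, y, z each as a share of 250 mm, from -1 to 1, then the turn about the world's z as a share of 2 rad, from -1 to 1, then the opening, from 0 (shut) to 1 (fully open). A call has 1 to 12 rows; each row is the pose to reach, as a shift and turn from the pose measured when the call began; what a row does not reach only later rows make up. A row lasts 1/8 s, in which the tool goes at most 62.5 mm and 10.7 degrees, less where a joint would pass 70% of its speed; a pose out of reach is approached as far as the arm can. A call with a number of a shift or a turn outside -1 to 1 is refused whole. A call with a gripper value outside its range is refused whole. The fingers move at their own pace and stop on an object; FORCE is the grip in N (left out, the last holds). Time passes only in rows, so rows that repeat a pose let the fingers close. It gives the time, the measured TCP pose, the force and the opening at its end, in the units of the state.
- robot.read_state(): the state, without advancing time (a new reading comes with each control period).
- robot.capture(name): name is "scene" or "top"; returns the picture (400x640x3 uint8, blue, green, red); there is no depth.
- robot.camera_info(name): a dict with "intrinsics" (3x3 intrinsics, pixels), "dist_coeffs" ([k1, k2, p1, p2, k3] as OpenCV has them; the pictures are not rectified), "eye" and "rotation" of the camera in the world. Camera axes: x right, y down, z forward; pixel columns grow to the right and rows downward; lengths in m; the calibration is good to about 2 mm. A picture is of the moment at which its call begins. camera_info takes no time and is no camera call.
- robot.finish_job(): hands the job in, once; it reports no verdict.
The state is a dict: "t": time; "joint_pos": joint angles; "qd": joint speeds; "effort": joint torques, N m; "eef_pos": TCP position; "tcp_rot": TCP orientation; "contact_force": force on the tool from outside, world axes, zero at the start; "wrist_torque": the same for the moment, N m; "gripper_width": finger opening in m.
Only numpy, scipy, OpenCV 4.12 (cv2) and the standard library are available. Lean on these libraries where they do the work, as an engineer would, in place of code of your own. Each camera call takes 0.05 s, during which the arm holds its last target. There are 200 camera calls.

## Working session

There is one attempt and no reset: what is moved stays moved. The work goes in short steps, Python scripts to look and compute and a shell command to move; the robot and the scene stay as the last step left them, time stands still between calls to the robot, and variables do not carry over. Pictures are saved under pics/ and viewed, about 8 in all and at most 12, crops included, and the job is handed in when it is done.

```bash
mkdir -p pics; ls
cat > h.py <<'E'
import numpy as np, cv2
from cell import robot
def cam(n):
    c=robot.camera_info(n); return [np.array(c[k],float) for k in("intrinsics","dist_coeffs","eye","rotation")]
def ray(n,uv):
    K,d,e,R=cam(n); p=cv2.undistortPoints(np.array([[uv]],float),K,d)[0,0]
    v=R@np.array([p[0],p[1],1]); return e,v/np.linalg.norm(v)
def onz(n,uv,z):
    e,v=ray(n,uv); return e+v*(z-e[2])/v[2]
def two(a,b):
    e1,v1=ray("scene",a); e2,v2=ray("top",b)
    s=np.linalg.lstsq(np.c_[v1,-v2],e2-e1,rcond=None)[0]; p,q=e1+s[0]*v1,e2+s[1]*v2
    return (p+q)/2,np.linalg.norm(p-q)
def proj(n,P):
    K,d,e,R=cam(n); rv=cv2.Rodrigues(R.T)[0]
    return cv2.projectPoints(np.array(P,float).reshape(-1,1,3),rv,-R.T@e,K,d)[0][:,0]
E
python3 - <<'E'
from h import *
for n in("scene","top"):
    cv2.imwrite(f"pics/{n}0.png",robot.capture(n)); c=cam(n); print(n,c[2],c[3].round(3).tolist(),c[0][0,0])
s=robot.read_state();print(s)
E
```

```text
pics
scene [0.85185789 0.37065064 0.93026139] [-2.623, -0.013, 2.556] 426.99985696706415
top [ 0.49059062 -0.01269967  1.00100065] [-3.081, -0.005, -1.565] 373.61346797742806
{'t': 0.1, 'joint_pos': array([-1.27049876e+00,  4.94130878e-01,  1.34608270e+00, -3.99706424e-05,
        1.30252078e+00, -9.54888926e-02]), 'qd': array([ 0.00115022,  0.00037084, -0.00129355,  0.00104666, -0.00106898,
       -0.00070389]), 'effort': array([ 1.83536547e-03, -8.83591032e+01, -3.84562969e+01,  2.08057264e-05,
        5.19990135e-03, -6.37000562e-05]), 'eef_pos': array([ 0.24084916, -0.57634129,  0.2150492 ]), 'tcp_rot': array([-3.14045248e+00, -7.05011736e-05,  3.95797034e-01]), 'contact_force': array([ 0.14311608, -0.46042733, -0.26051704]), 'wrist_torque': array([ 0.04277639, -0.00413989, -0.01603579]), 'gripper_width': 0.08528364318614816}
```

View pics/scene0.png

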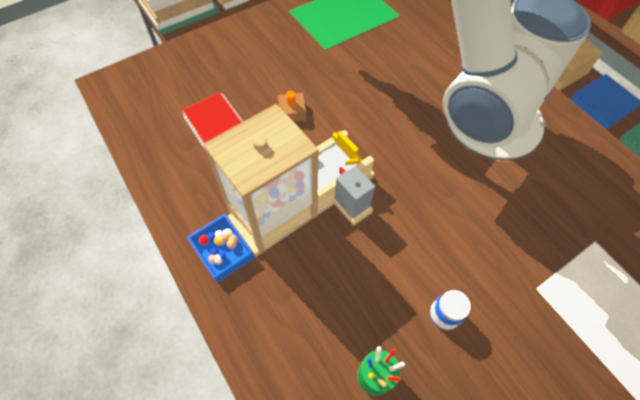

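View pics/top0.png

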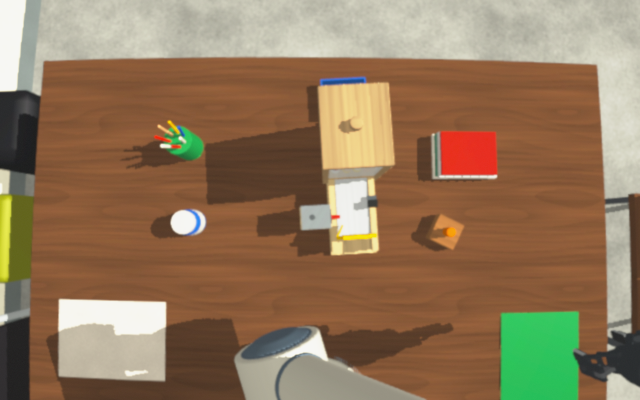

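The scene shows the hopper, with the yellow tab at about (345,145), the grey block at (355,190) and the orange pin at (291,98). In the top view the tab is at (357,237), the block hole at (313,217) and the pin head at (451,232). The camera rotation is given as RPY, so I'll fix the helper and measure.

```bash
sed -i 's/^def cam(n):/from scipy.spatial.transform import Rotation as Ro\ndef cam(n):/; s/for k in("intrinsics","dist_coeffs","eye","rotation")\]/for k in("intrinsics","dist_coeffs","eye")]+[Ro.from_euler("xyz",c["rotation"]).as_matrix()]/' h.py
cat >> h.py <<'E'
def blobs(im,lo,hi,box,amin=8):
    h=cv2.cvtColor(im,cv2.COLOR_BGR2HSV); m=cv2.inRange(h,lo,hi); k=np.zeros_like(m); x0,y0,x1,y1=box; k[y0:y1,x0:x1]=m[y0:y1,x0:x1]
    n,l,s,c=cv2.connectedComponentsWithStats(k)
    return [(s[i,4],c[i].round(1),cv2.boxPoints(cv2.minAreaRect(np.argwhere(l==i)[:,::-1].astype(np.float32))).round(1).tolist(),[round(v,1) for v in cv2.minAreaRect(np.argwhere(l==i)[:,::-1].astype(np.float32))[1]]) for i in range(1,n) if s[i,4]>=amin]
E
python3 - <<'E'
from h import *
T=cv2.imread("pics/top0.png");S=cv2.imread("pics/scene0.png")
Y=((22,120,100),(35,255,255));O=((6,190,150),(17,255,255))
print("yel top",blobs(T,*Y,(330,225,385,250)));print("yel sc",blobs(S,*Y,(320,120,370,170)))
print("or top",blobs(T,*O,(430,215,470,250)));print("or sc",blobs(S,*O,(275,85,310,120)))
G=((85,10,90),(120,80,200))
print("grey top",blobs(T,*G,(295,200,335,235),40))
for n,im,b in(("top",T,(290,160,470,260)),("scene",S,(270,80,390,220))):
    x0,y0,x1,y1=b; c=im[y0:y1,x0:x1]; f=4
    cv2.imwrite(f"pics/c_{n}.png",cv2.resize(c,None,fx=f,fy=f,interpolation=cv2.INTER_CUBIC))
E
```

```text
yel top [(np.int32(207), array([356.6, 236.1]), [[337.0, 227.0], [377.0, 227.0], [377.0, 239.0], [337.0, 239.0]], [12.0, 40.0])]
yel sc [(np.int32(404), array([346.9, 146.9]), [[330.3999938964844, 134.5], [344.79998779296875, 126.4000015258789], [363.5, 159.5], [349.1000061035156, 167.60000610351562]], [38.0, 16.5])]
or top [(np.int32(52), array([446.2, 231.5]), [[443.0, 227.0], [452.0, 227.0], [452.0, 236.0], [443.0, 236.0]], [9.0, 9.0])]
or sc [(np.int32(85), array([291. ,  99.3]), [[287.0, 91.0], [295.0, 91.0], [295.0, 105.0], [287.0, 105.0]], [14.0, 8.0])]
grey top []
```

View pics/c_top.png

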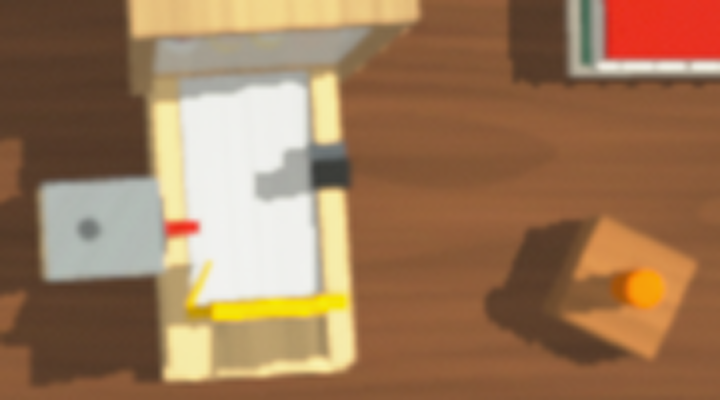

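View pics/c_scene.png

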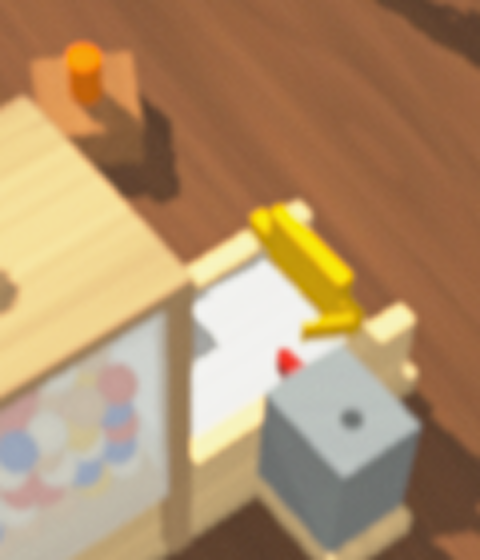

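The top crop shows the block hole at crop (89,229), the tab bar from (212,312) to (346,300) and the pin head top near (642,288). The scene crop shows the hole at (351,419) and the pin head top at (84,54). Next I compute positions from these.

Run:
```python
from h import *
t=lambda u,v:(290+(u+.5)/4-.5,160+(v+.5)/4-.5); s=lambda u,v:(270+(u+.5)/4-.5,80+(v+.5)/4-.5)
r=lambda a:np.round(a,4)
print("hole top",r(onz("top",t(89,229),.116)),"sc",r(onz("scene",s(351,419),.116)),"two",two(s(351,419),t(89,229)))
C=[onz("top",t(*p),.116) for p in((40,185),(160,178),(166,273),(45,281))]; print("block",r(C).tolist(),[round(np.linalg.norm(C[i]-C[i-1]),4) for i in range(4)],r(np.mean(C,0)))
for a,b in((0,1),(3,2)): d=C[a]-C[b]; print("y-axis yaw",np.degrees(np.arctan2(-d[0],d[1])))
for a,b in((3,0),(2,1)): d=C[b]-C[a]; print("x-axis yaw",np.degrees(np.arctan2(d[1],d[0])))
print("pin top",r(onz("top",t(642,288),.071)),"sc",r(onz("scene",s(84,54),.071)),two(s(84,54),t(642,288)))
st=[onz("top",t(*p),.035) for p in((604,215),(696,263),(653,358))];print("stand",r(st).tolist(),r((st[0]+st[2])/2),[np.linalg.norm(st[i]-st[i+1]) for i in(0,1)], np.degrees(np.arctan2(*(st[1]-st[0])[[1,0]])))
# tab upper edge, top view: (212,303..320)-(346,293..309)
for nm,p,q in(("rear",(212,303),(346,292)),("front",(213,320),(346,308))):
    P=onz("top",t(*p),.128);Q=onz("top",t(*q),.128); print("tab",nm,r(P),r(Q),r((P+Q)/2),np.linalg.norm(P-Q),np.degrees(np.arctan2(-(P-Q)[0],(P-Q)[1])))
P=onz("scene",s(254,214),.128);Q=onz("scene",s(349,285),.128);print("tab sc",r(P),r(Q))
ck=[onz("top",t(*p),.084) for p in((165,381),(353,363))];print("cheek ends",r(ck).tolist(),np.linalg.norm(ck[0]-ck[1]),np.degrees(np.arctan2(-(ck[0]-ck[1])[0],(ck[0]-ck[1])[1])))
rd=onz("top",t(183,228),.105);print("red",r(rd))
```

```text
hole top [0.5026 0.0162 0.116 ] sc [0.504  0.0138 0.116 ] two (array([0.50353375, 0.0152578 , 0.11720264]), np.float64(0.0026693364163691623))
block [[0.5285, 0.0454, 0.116], [0.533, -0.0257, 0.116], [0.4768, -0.0295, 0.116], [0.4717, 0.042, 0.116]] [np.float64(0.0568), np.float64(0.0712), np.float64(0.0563), np.float64(0.0716)] [0.5025 0.0081 0.116 ]
y-axis yaw 3.6646846050682034
y-axis yaw 4.091600963428772
x-axis yaw 3.50478189575297
x-axis yaw 3.8853436951324776
pin top [ 0.4678 -0.3284  0.071 ] sc [ 0.4668 -0.3349  0.071 ] (array([ 0.46929209, -0.32692285,  0.07901086]), np.float64(0.0034242591365420197))
stand [[0.5143, -0.3161, 0.035], [0.4833, -0.3766, 0.035], [0.4216, -0.3474, 0.035]] [ 0.468  -0.3318  0.035 ] [np.float64(0.06803065151378823), np.float64(0.06819045385831173)] -117.16070500692507
tab rear [ 0.4597 -0.0561  0.128 ] [ 0.4664 -0.1343  0.128 ] [ 0.4631 -0.0952  0.128 ] 0.07850427004933579 4.909718116958307
tab front [ 0.4499 -0.0567  0.128 ] [ 0.4571 -0.1343  0.128 ] [ 0.4535 -0.0955  0.128 ] 0.07793149091222529 5.357900485160811
tab sc [ 0.4741 -0.1263  0.128 ] [ 0.4572 -0.0543  0.128 ]
cheek ends [[0.4106, -0.0298, 0.084], [0.4219, -0.1447, 0.084]] 0.11550277333925538 5.644447669243873
red [ 0.5036 -0.0397  0.105 ]
```

```bash
python3 -m inch '[0.36,0.96,0.05,-0.163,0, 0.36,0.96,0.05,-0.163,0, 0.36,0.96,0.05,-0.163,0, 0.36,0.96,0.05,-0.163,0, 0.36,0.96,0.05,-0.163,0, 0.36,0.96,0.05,-0.163,0, 0.36,0.96,0.05,-0.163,0]' 40
```

```text
t: 0.98
eef_pos: [0.3307, -0.3375, 0.2274]
tcp_rot: [-3.141, -0.0, 0.069]
contact_force: [-0.0, -0.5, -1.5]
gripper_width: 0.0002
```

```bash
python3 -m inch '[0.33,0.97,0,0,0, 0.33,0.97,0,0,0, 0.33,0.97,0,0,0, 0.33,0.97,0,0,0, 0.33,0.97,0,0,0, 0.33,0.97,-0.2,0,0, 0.33,0.97,-0.3,0,0, 0.33,0.97,-0.43,0,0, 0.33,0.97,-0.43,0,0, 0.33,0.97,-0.43,0,0]'
python3 - <<'E'
from h import *
T=robot.capture("top");S=robot.capture("scene")
a=cv2.resize(T[160:260,290:390],None,fx=4,fy=4,interpolation=cv2.INTER_CUBIC);b=cv2.resize(S[100:200,300:400],None,fx=4,fy=4,interpolation=cv2.INTER_CUBIC)
cv2.imwrite("pics/pre.png",np.hstack([a,b]))
E
```

```text
t: 2.22
eef_pos: [0.4136, -0.0959, 0.1206]
tcp_rot: [-3.141, -0.0, 0.068]
contact_force: [-0.8, -0.1, 0.1]
gripper_width: -0.0002
```

View pics/pre.png

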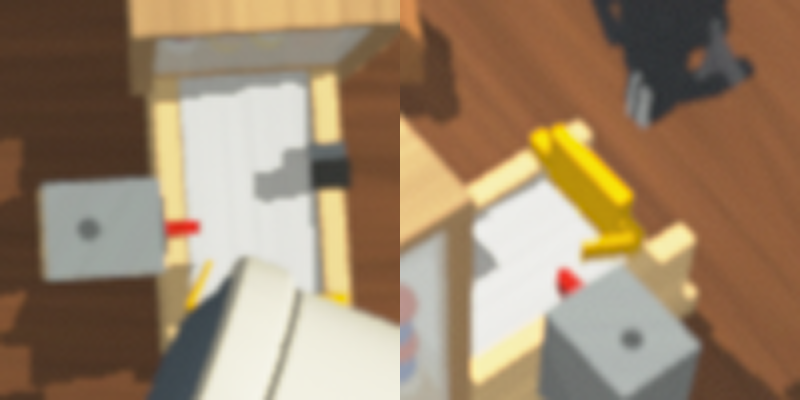

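The view is clear: the fingers are in front of the tab, with a gap left between them. I'll approach gently along the gate axis.

```bash
python3 -m inch '[0.04,0.003,0,0,0, 0.07,0.005,0,0,0, 0.08,0.005,0,0,0, 0.09,0.006,0,0,0, 0.1,0.007,0,0,0, 0.11,0.007,0,0,0, 0.12,0.008,0,0,0, 0.13,0.009,0,0,0, 0.14,0.009,0,0,0, 0.15,0.01,0,0,0]'
```

```text
t: 3.58
eef_pos: [0.4515, -0.0932, 0.121]
tcp_rot: [-3.142, -0.002, 0.068]
contact_force: [0.5, -0.3, -0.2]
gripper_width: -0.0001
```

```bash
python3 -m inch '[0.008,0,0,0,0, 0.016,0.001,0,0,0, 0.024,0.002,0,0,0, 0.032,0.002,0,0,0, 0.04,0.003,0,0,0, 0.048,0.003,0,0,0]'
```

```text
t: 4.32
eef_pos: [0.4637, -0.0924, 0.121]
tcp_rot: [-3.142, -0.002, 0.068]
contact_force: [0.6, 0.4, 0.7]
gripper_width: -0.0002
```

Run:
```python
from h import *
S=robot.capture("scene");T=robot.capture("top")
print(blobs(S,(22,120,100),(35,255,255),(320,110,380,180)))
print(robot.read_state()["contact_force"],proj("scene",[[.4637,-.0924,.102],[.4747,-.0924,.102],[.4637,-.0924,.121]]))
cv2.imwrite("pics/p2.png",cv2.resize(S[90:210,290:410],None,fx=4,fy=4,interpolation=cv2.INTER_CUBIC))
```

```text
[(np.int32(329), array([347.6, 149.2]), [[330.5, 134.39999389648438], [344.8999938964844, 126.5999984741211], [362.8999938964844, 159.89999389648438], [348.5, 167.6999969482422]], [37.9, 16.3])]
[ 0.31517479 -0.51050935 -0.5727392 ] [[344.34160665 147.48409298]
 [340.56035261 149.53385129]
 [344.83740361 142.71172136]]
```

View pics/p2.png

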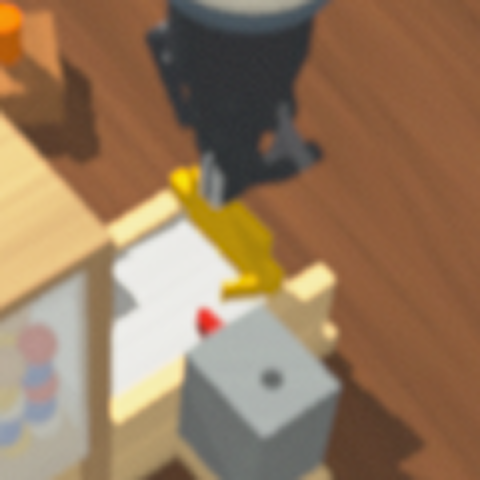

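Run:
```python
from h import *
print(robot.tcp_to_tips)
x=np.array([.9977,.068,0]);y=np.array([-.068,.9977,0]);z=np.array([0,0,1.])
c=np.array([.4530,-.093,.103])
P=[c+a*x+b*y+h*z for h in(.025,-.025) for a in(0,.01) for b in(-.033,.033)]
for n,o in(("scene",(290,90)),("top",(290,160))): print(n,((proj(n,P)-o)*4).round(0).tolist())
S=cv2.imread("pics/scene0.png"); print("before-crop same frame written")
N=cv2.imread("pics/p2.png"); A=cv2.resize(S[90:210,290:410],None,fx=4,fy=4,interpolation=cv2.INTER_CUBIC)
px=((proj("scene",P)-(290,90))*4+1.5).round().astype(int)
for im in(A,N):
    for p in px: cv2.circle(im,tuple(int(v) for v in p),3,(255,0,255),1)
cv2.imwrite("pics/cmp.png",cv2.resize(np.hstack([A[60:260,130:330],N[60:260,130:330]]),None,fx=2,fy=2))
```

```text
0.019
scene [[199.0, 159.0], [271.0, 232.0], [186.0, 167.0], [257.0, 240.0], [195.0, 210.0], [263.0, 281.0], [182.0, 218.0], [251.0, 289.0]]
top [[330.0, 310.0], [217.0, 317.0], [329.0, 293.0], [216.0, 300.0], [320.0, 306.0], [213.0, 313.0], [319.0, 290.0], [212.0, 297.0]]
before-crop same frame written
```

View pics/cmp.png

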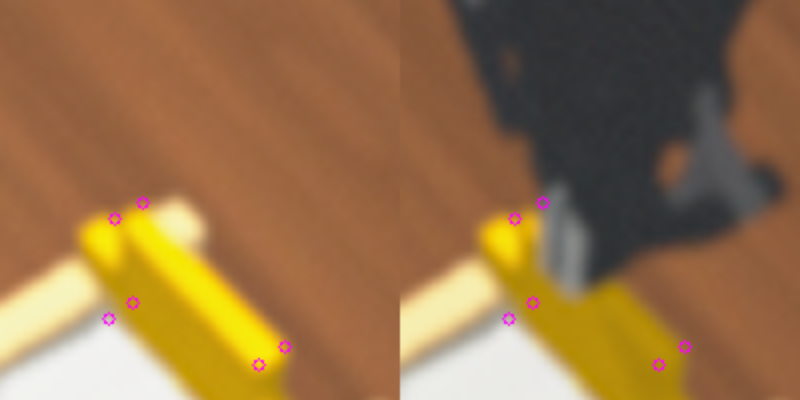

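The fingertips overlap the tab's top face in the image and there is no force, so they are passing above the tab. The tips sit higher than nominal. I'll back off, go lower and approach again.

```bash
python3 -m inch '[-0.08,-0.005,0,0,0, -0.16,-0.01,0,0,0, -0.18,-0.012,0,0,0, -0.18,-0.012,-0.04,0,0, -0.18,-0.012,-0.084,0,0, -0.18,-0.012,-0.084,0,0, -0.12,-0.008,-0.084,0,0, -0.1,-0.007,-0.084,0,0, -0.09,-0.006,-0.084,0,0, -0.08,-0.005,-0.084,0,0, -0.07,-0.005,-0.084,0,0, -0.06,-0.004,-0.084,0,0]'
python3 - <<'E'
from h import *
S=robot.capture("scene")
print(robot.read_state()["contact_force"])
cv2.imwrite("pics/p3.png",cv2.resize(S[90:170,310:390],None,fx=7,fy=7,interpolation=cv2.INTER_CUBIC))
print(proj("scene",robot.read_state()["eef_pos"]))
E
```

```text
t: 5.92
eef_pos: [0.4479, -0.0933, 0.1]
tcp_rot: [-3.141, -0.0, 0.068]
contact_force: [-4.8, -2.4, 3.4]
gripper_width: 0.0001
[-4.57681996 -0.35822506  1.95035397]
[[349.3467459  144.86366778]]
```

View pics/p3.png

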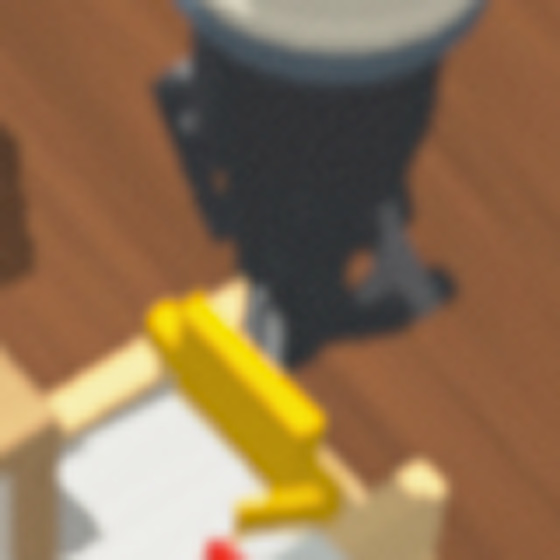

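Contact now: −4.8 N with the fingers behind the tab. I'll push 55 mm first, then go on in fine steps.

```bash
python3 -m inch '[0.012,0.001,0,0,0, 0.03,0.002,0,0,0, 0.05,0.003,0,0,0, 0.07,0.005,0,0,0, 0.09,0.006,0,0,0, 0.11,0.007,0,0,0, 0.13,0.009,0,0,0, 0.15,0.01,0,0,0, 0.17,0.012,0,0,0, 0.19,0.013,0,0,0, 0.205,0.014,0,0,0, 0.22,0.015,0,0,0]'
```

```text
t: 7.48
eef_pos: [0.5025, -0.0895, 0.0999]
tcp_rot: [-3.141, 0.001, 0.068]
contact_force: [-5.8, -1.0, 1.0]
gripper_width: -0.0002
```

```bash
python3 -m inch '[0.01,0.001,0,0,0, 0.02,0.001,0,0,0]' | sed -n '2p;4p'
python3 -m inch '[0.006,0,0,0,0, 0.012,0.001,0,0,0]' | sed -n '2p;4p'
python3 -m inch '[0.006,0,0,0,0, 0.012,0.001,0,0,0]' | sed -n '2p;4p'
```

```text
eef_pos: [0.5063, -0.0892, 0.0997]
contact_force: [-14.2, -2.9, 9.9]
eef_pos: [0.5068, -0.0889, 0.0995]
contact_force: [-20.3, -8.6, 14.2]
eef_pos: [0.5068, -0.0887, 0.0992]
contact_force: [-21.6, -8.6, 14.0]
```

Run:
```python
from h import *
S=robot.capture("scene");s=robot.read_state();print(s["contact_force"],s["wrist_torque"],s["eef_pos"],s["tcp_rot"],s["joint_pos"])
print(blobs(S,(22,120,100),(35,255,255),(290,120,380,200)))
cv2.imwrite("pics/p4.png",cv2.resize(S[60:210,270:420],None,fx=4,fy=4,interpolation=cv2.INTER_CUBIC))
```

```text
[-18.55081902  -4.86178276  11.0711228 ] [-0.84799792  2.89481147 -0.01987187] [ 0.50677885 -0.088671    0.09925105] [-3.13972429  0.01347109  0.06900783] [-0.28729822  0.50015505  1.73609103 -0.00370895  0.91862665  1.21677344]
[(np.int32(323), array([327. , 162.1]), [[314.29998779296875, 145.89999389648438], [328.1000061035156, 141.3000030517578], [339.20001220703125, 174.60000610351562], [325.3999938964844, 179.1999969482422]], [35.1, 14.5])]
```

View pics/p4.png

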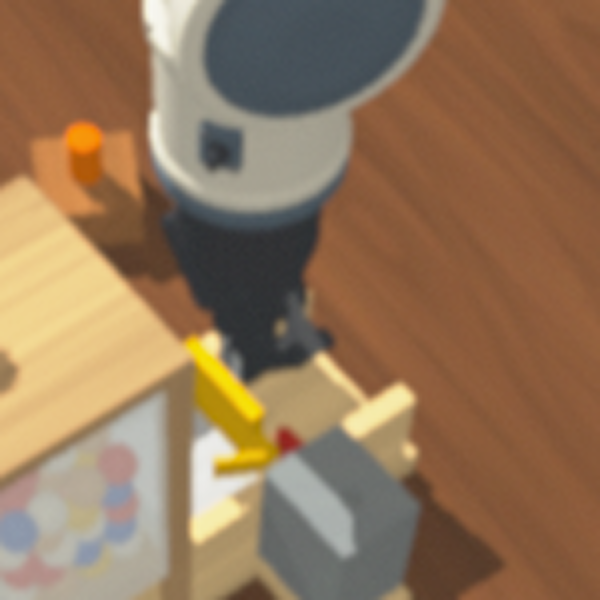

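The lug is on the catch. The wrist torque is consistent with contact at the fingers only. I'll continue with a small lead and ease the vertical friction.

```bash
for i in 1; do python3 -m inch '[0.008,0.002,0.004,0,0, 0.014,0.003,0.006,0,0]' | sed -n '2p;4p'; done
python3 -m inch '[0.008,0.001,0.002,0,0, 0.016,0.001,0.003,0,0]' | sed -n '2p;4p'
```

```text
eef_pos: [0.5065, -0.088, 0.0998]
contact_force: [-21.1, -12.6, -3.2]
eef_pos: [0.5067, -0.0879, 0.0997]
contact_force: [-25.2, -10.9, 5.8]
```

The red bolt is at its original pixel (342,170), now on the robot side of the lug. Together with the steadily rising resistance, this suggests the gate is already past the click and against the rubber stop. I'll back off and check numerically and visually.

```bash
python3 -m inch '[-0.02,-0.001,0,0,0, -0.16,-0.01,0,0,0, -0.2,-0.012,0,0,0, -0.2,-0.012,0.2,0,0, -0.2,-0.012,0.4,0,0.5, -0.2,-0.5,0.5,0,0.8, -0.2,-0.9,0.5,0,0.8, -0.2,-0.97,0.5,0,0.8, -0.2,-0.97,0.5,0,0.8, -0.2,-0.97,0.5,0,0.8]'
python3 - <<'E'
from h import *
T=robot.capture("top");S=robot.capture("scene")
cv2.imwrite("pics/T5.png",T);cv2.imwrite("pics/S5.png",S)
print("yel top",blobs(T,(22,120,100),(35,255,255),(320,190,390,245)))
for im,n,b in((T,"top",(320,205,350,235)),(S,"scene",(325,155,355,185))):
    r=lambda I:blobs(I,(0,120,60),(7,255,255),b,3)+blobs(I,(170,120,60),(179,255,255),b,3)
    print(n,"red now",[x[:2]+x[3:] for x in r(im)],"before",[x[:2]+x[3:] for x in r(cv2.imread(f"pics/{n}0.png"))])
f=lambda I,x,y:cv2.resize(I[y:y+100,x:x+75],None,fx=5,fy=5,interpolation=cv2.INTER_CUBIC)
cv2.imwrite("pics/v5.png",np.hstack([f(T,305,165),f(S,305,115)]))
E
```

```text
t: 10.02
eef_pos: [0.4571, -0.3342, 0.2249]
tcp_rot: [-3.14, 0.027, 0.066]
contact_force: [-0.4, 1.3, -0.4]
gripper_width: 0.0678
yel top [(np.int32(184), array([355.7, 209.4]), [[335.0, 204.0], [374.0, 204.0], [374.0, 212.0], [335.0, 212.0]], [8.0, 39.0])]
top red now [(np.int32(30), array([334.9, 216.3]), [3.0, 8.0])] before [(np.int32(25), array([334.8, 216.6]), [8.0, 3.0])]
scene red now [(np.int32(27), array([341.8, 169.4]), [5.7, 4.2])] before [(np.int32(20), array([341.6, 170. ]), [4.0, 4.0])]
```

View pics/v5.png

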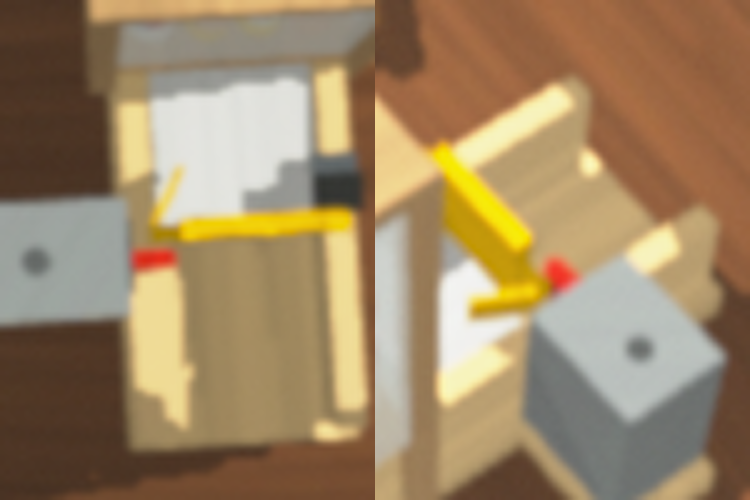

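The gate is shut. The red bolt stands fully out behind the lug (red bar at (154,259), tab bar above it at y≈225), and the far lug is at the black stop. On to the pin: hover around the head with the jaws open and check the height.

```bash
python3 -m inch '[0.042,0.01,0,0,0.8, 0.042,0.01,-0.2,0,0.8, 0.042,0.01,-0.4,0,0.8, 0.042,0.01,-0.55,0,0.8, 0.042,0.01,-0.6,0,0.8, 0.042,0.01,-0.6,0,0.8]'
python3 - <<'E'
from h import *
s=robot.read_state();p=s["eef_pos"];print(p,s["tcp_rot"],s["contact_force"])
S=robot.capture("scene");cv2.imwrite("pics/S6.png",S)
y=Ro.from_euler("xyz",s["tcp_rot"]).as_matrix()[:,1]; w=s["gripper_width"]/2
P=[p+k*w*y+[0,0,d] for k in(-1,1) for d in(0,-.019)]
A=cv2.resize(S[60:140,250:330],None,fx=7,fy=7,interpolation=cv2.INTER_CUBIC)
for q in proj("scene",P): cv2.circle(A,tuple(int(v) for v in (q-(250,60))*7+3),3,(255,0,255),1)
cv2.imwrite("pics/v6.png",A)
E
```

```text
t: 10.88
eef_pos: [0.4678, -0.3275, 0.0747]
tcp_rot: [-3.138, 0.028, 0.07]
contact_force: [0.2, -0.3, 0.9]
gripper_width: 0.0682
[ 0.4678274  -0.32751861  0.07474853] [-3.13788839  0.02818589  0.069779  ] [ 0.1965906  -0.26985329  0.88803781]
```

View pics/v6.png

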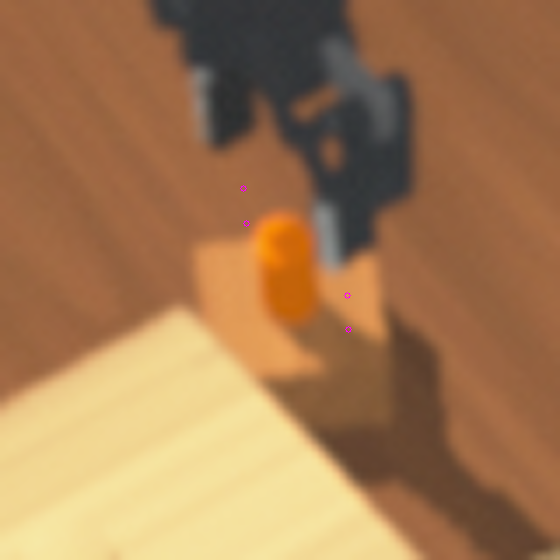

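The hover image shows the pin head between the two fingertips, laterally centred. The tips are still slightly above the head, higher than the nominal TCP geometry says. I'll descend in guarded steps, with the jaws narrowed so that a touch on the stand shows.

```bash
python3 -m inch '[0,-0.016,0,0,0.5, 0,-0.016,-0.03,0,0.5, 0,-0.016,-0.06,0,0.5, 0,-0.016,-0.06,0,0.5]'
python3 -m inch '[0,0,-0.015,0,0.5, 0,0,-0.03,0,0.5, 0,0,-0.03,0,0.5]'|sed -n '2,4p'
```

```text
t: 11.42
eef_pos: [0.4677, -0.3317, 0.0599]
tcp_rot: [-3.138, 0.028, 0.069]
contact_force: [-0.9, 0.6, -0.5]
gripper_width: 0.0428
eef_pos: [0.4676, -0.3316, 0.0521]
tcp_rot: [-3.138, 0.028, 0.069]
contact_force: [0.4, 0.3, 0.2]
```

```bash
for i in 1 2 ; do python3 -m inch '[0,0,-0.012,0,0.5, 0,0,-0.02,0,0.5, 0,0,-0.02,0,0.5]'|sed -n '2p;4p'; done
```

```text
eef_pos: [0.4675, -0.3316, 0.0469]
contact_force: [0.2, 0.2, 0.7]
eef_pos: [0.4674, -0.3315, 0.0417]
contact_force: [0.6, -0.3, 0.4]
```

```bash
python3 -m inch '[0,0,-0.012,0,0.5, 0,0,-0.02,0,0.5, 0,0,-0.02,0,0, 0,0,-0.02,0,0, 0,0,-0.02,0,0, 0,0,-0.02,0,0, 0,0,-0.02,0,0]' 20
python3 - <<'E'
from h import *
s=robot.read_state();print(s["wrist_torque"])
S=robot.capture("scene");cv2.imwrite("pics/S7.png",S);print(blobs(S,(5,150,90),(19,255,255),(275,85,310,120)))
E
```

```text
t: 13.42
eef_pos: [0.4674, -0.3315, 0.0367]
tcp_rot: [-3.137, 0.029, 0.069]
contact_force: [-0.3, 0.1, -0.6]
gripper_width: 0.0232
[-0.02539218 -0.03471128  0.04523282]
[(np.int32(9), array([278.3,  88.8]), [[276.0, 88.0], [277.5, 86.5], [280.5, 89.5], [279.0, 91.0]], [4.2, 2.1]), (np.int32(265), array([286.1, 103.4]), [[273.8999938964844, 96.0], [286.8999938964844, 88.4000015258789], [299.70001220703125, 110.30000305175781], [286.70001220703125, 117.9000015258789]], [25.3, 15.0]), (np.int32(70), array([301.4, 101.5]), [[298.0, 95.0], [304.0, 95.0], [304.0, 107.0], [298.0, 107.0]], [12.0, 6.0])]
```

Gripped (23.2 mm against the 24 mm head). To centre the pin in the other axis, I open, turn 90° and regrip.

```bash
python3 -m inch '[0,0,0,0,0.5, 0,0,0,0,0.5, 0,0,0,0.785,0.5, 0,0,0,0.785,0.5, 0,0,0,0.785,0.5, 0,0,0,0.785,0.5, 0,0,0,0.785,0.5, 0,0,0,0.785,0.5, 0,0,0,0.785,0.5, 0,0,0,0.785,0.5, 0,0,0,0.785,0.5, 0,0,0,0.785,0.5]' 
python3 -m inch '[0,0,0,0,0, 0,0,0,0,0, 0,0,0,0,0, 0,0,0,0,0]' 20
```

```text
t: 14.98
eef_pos: [0.4674, -0.3315, 0.0367]
tcp_rot: [-3.137, 0.029, 1.639]
contact_force: [0.4, 1.1, -0.8]
gripper_width: 0.0427
t: 15.48
eef_pos: [0.4675, -0.3315, 0.0369]
tcp_rot: [-3.138, 0.029, 1.639]
contact_force: [-1.4, 0.6, 4.1]
gripper_width: 0.023
```

Both axes are centred: the pin is at robot (0.4675, −0.3315). I'll step aside briefly so both cameras can measure it unobstructed. That gives the camera bias to apply to the hole.

```bash
python3 -m inch '[0,0,0,0,0.5, 0,0,0,0,0.5, 0,0,0.2,0,0.5, 0,0,0.4,0,0.5, -0.1,-0.32,0.4,0,0.5, -0.1,-0.32,0.4,0,0.5, -0.1,-0.32,0.4,0,0.5]'
cat > m.py <<'E'
from h import *
T=np.mean([robot.capture("top") for _ in range(3)],0).astype(np.uint8);S=np.mean([robot.capture("scene") for _ in range(3)],0).astype(np.uint8)
cv2.imwrite("pics/T8.png",T);cv2.imwrite("pics/S8.png",S)
def tri(im,box,lo,hi):  # orange mask area-weighted
    return blobs(im,lo,hi,box,15)
O=((5,170,60),(19,255,255))
print("top",[b for b in blobs(T,(5,215,80),(19,255,255),(430,215,470,250),15)]);print("scene",blobs(S,(5,215,80),(19,255,255),(275,85,310,125),15))
def dark(im,c,r=5):
    g=cv2.cvtColor(im,cv2.COLOR_BGR2GRAY).astype(float);x,y=c;p=g[y-r:y+r+1,x-r:x+r+1]
    bg=np.median(p);w=np.clip(bg-12-p,0,None);yy,xx=np.mgrid[y-r:y+r+1,x-r:x+r+1];return (w*xx).sum()/w.sum(),(w*yy).sum()/w.sum(),bg,p.min()
a=dark(T,(312,217));b=dark(S,(357,184));print("hole px",a,b)
print(onz("top",a[:2],.116),onz("scene",b[:2],.116))
P=[.4675,-.3315,.071];print("pin top pred px",proj("top",P),proj("scene",P))
pt=[[.4675+.012*np.cos(q),-.3315+.012*np.sin(q),z] for z in(.035,.071) for q in np.linspace(0,6.28,40)]
for n in("top","scene"):
    h=cv2.convexHull(proj(n,pt).astype(np.float32));M=cv2.moments(h);print(n,"pred silhouette centroid",M["m10"]/M["m00"],M["m01"]/M["m00"],"area",M["m00"], "bbox",h[:,0].min(0),h[:,0].max(0))
A=cv2.resize(T[210:255,425:475],None,fx=8,fy=8,interpolation=cv2.INTER_CUBIC);B=cv2.resize(S[80:125,265:315],None,fx=8,fy=8,interpolation=cv2.INTER_CUBIC);cv2.imwrite("pics/v8.png",np.hstack([A,B]))
E
python3 m.py
```

```text
t: 16.35
eef_pos: [0.4417, -0.4124, 0.1363]
tcp_rot: [-3.137, 0.028, 1.636]
contact_force: [0.3, 1.5, -0.9]
gripper_width: 0.0427
top [(np.int32(92), array([449.3, 232.1]), [[443.0, 228.0], [455.0, 228.0], [455.0, 236.0], [443.0, 236.0]], [8.0, 12.0])]
scene [(np.int32(92), array([291. ,  97.5]), [[287.0, 91.0], [294.0, 91.0], [294.0, 104.0], [287.0, 104.0]], [13.0, 7.0])]
hole px (np.float64(311.6831831831832), np.float64(216.82882882882882), np.float64(147.0), np.float64(97.0)) (np.float64(357.4938271604938), np.float64(184.3485280151947), np.float64(189.0), np.float64(113.0))
[0.50268254 0.01666435 0.116     ] [0.50373868 0.01391516 0.116     ]
pin top pred px [[451.33791246 231.76515091]] [[291.06631911  94.025226  ]]
top pred silhouette centroid 449.1192318004036 231.6014546865624 area 112.51270385715179 bbox [442.11667 226.78847] [456.04663 236.55699]
scene pred silhouette centroid 291.36099124694965 98.54109796552183 area 126.9836449540453 bbox [286.58807  90.69091] [296.0354  106.46929]
```

Run:
```python
from h import *
x=np.array([.9978,.066,0]);y=np.array([-.066,.9978,0])
for n,seed in(("top",(307,217)),("scene",(350,180))):
    im=cv2.imread(f"pics/{'T' if n=='top' else 'S'}8.png")
    hsv=cv2.cvtColor(im,cv2.COLOR_BGR2HSV);print(n,"face hsv",hsv[seed[1],seed[0]],im[seed[1],seed[0]])
    m=np.zeros((402,642),np.uint8);cv2.floodFill(im.copy(),m,seed,0,(14,)*3,(14,)*3,(4|(255<<8)|cv2.FLOODFILL_FIXED_RANGE|cv2.FLOODFILL_MASK_ONLY))
    m=m[1:-1,1:-1];cs=cv2.findContours(m,cv2.RETR_EXTERNAL,cv2.CHAIN_APPROX_NONE)[0];h=cv2.convexHull(max(cs,key=cv2.contourArea));M=cv2.moments(h)
    c=(M["m10"]/M["m00"],M["m01"]/M["m00"]);C=onz(n,c,.116);print("centroid",c,"area",M["m00"],"rect",cv2.minAreaRect(h),"world",C.round(4),"-> hole",(C+.009*y).round(4))
    Q=proj(n,[C+a*.028*x+b*.035*y for a,b in((1,1),(1,-1),(-1,-1),(-1,1))]).astype(np.float32);print(" pred area",cv2.contourArea(Q),cv2.minAreaRect(Q))
```

```text
top face hsv [ 70  10 150] [146 150 144]
centroid (315.5569823434992, 216.5577849117175) area 623.0 rect ((315.50518798828125, 216.5879364013672), (22.373090744018555, 28.42146110534668), 86.633544921875) world [0.5034 0.0075 0.116 ] -> hole [0.5028 0.0165 0.116 ]
 pred area 700.1304602781311 ((315.5392761230469, 216.57449340820312), (23.67683982849121, 29.626888275146484), 86.52513885498047)
scene face hsv [ 70   8 194] [190 194 188]
centroid (354.94963609898105, 181.9292576419214) area 572.5 rect ((354.9457092285156, 181.64027404785156), (29.664867401123047, 21.525527954101562), 47.72631072998047) world [0.5048 0.0057 0.116 ] -> hole [0.5042 0.0147 0.116 ]
 pred area 669.837182180956 ((355.0412292480469, 181.95108032226562), (32.7720832824707, 23.231700897216797), 47.65202713012695)
```

```bash
python3 -m inch '[0.103,0.324,0,0,0.5, 0.103,0.324,0,0,0.5, 0.103,0.324,0,0,0.5, 0.103,0.324,0,0,0.5, 0.103,0.324,-0.2,0,0.5, 0.103,0.324,-0.36,0,0.5, 0.103,0.324,-0.398,0,0.5, 0.103,0.324,-0.398,0,0.5, 0.103,0.324,-0.398,0,0.5]' 50
```

```text
t: 17.77
eef_pos: [0.4692, -0.3304, 0.0386]
tcp_rot: [-3.139, 0.03, 1.639]
contact_force: [-0.3, 0.0, -0.1]
gripper_width: 0.0427
```

```bash
python3 -m inch '[-0.007,-0.0044,-0.008,0,0.5, -0.007,-0.0044,-0.008,0,0.5, -0.007,-0.0044,-0.008,0,0, -0.007,-0.0044,-0.008,0,0, -0.007,-0.0044,-0.008,0,0, -0.007,-0.0044,-0.008,0,0, -0.007,-0.0044,-0.008,0,0]' 50
python3 -m inch '[0,0,0.06,0,0, 0,0,0.15,0,0, 0,0,0.3,0,0, 0,0,0.45,0,0, 0,0,0.62,0,0, 0,0,0.62,0,0, 0,0,0.62,0,0]'
```

```text
t: 18.65
eef_pos: [0.4675, -0.3316, 0.0371]
tcp_rot: [-3.139, 0.03, 1.639]
contact_force: [-1.7, 0.4, 8.1]
gripper_width: 0.0218
t: 19.52
eef_pos: [0.4673, -0.3313, 0.1922]
tcp_rot: [-3.139, 0.03, 1.639]
contact_force: [-0.6, 0.0, -1.6]
gripper_width: 0.0219
```

```bash
python3 -m inch '[-0.01,0.2,0,0,0, -0.02,0.5,0,0,0, -0.02,0.8,0,0,0, -0.02,0.97,0,0,0, -0.02,0.97,0,0,0, -0.02,0.97,0,0,0, -0.02,0.97,0,0,0]'|sed -n '1,2p;5p'
python3 - <<'E'
from h import *
s=robot.read_state();p=s["eef_pos"];print(((np.array([.5037,.0158,.146])-p)/.25).round(4),s["qd"].round(3))
S=robot.capture("scene");print(blobs(S,(5,200,60),(19,255,255),(270,60,420,220),15)[:3],proj("scene",[p+[0,0,.016]]))
E
```

```text
t: 20.4
eef_pos: [0.4623, -0.0899, 0.1918]
gripper_width: 0.0219
[ 0.1658  0.4227 -0.1833] [-0.006 -0.002  0.    -0.     0.001  0.002]
[(np.int32(77), array([351., 118.]), [[347.0, 126.0], [349.20001220703125, 109.80000305175781], [354.70001220703125, 110.5], [352.6000061035156, 126.69999694824219]], [5.6, 16.4])] [[348.53574736 119.24747342]]
```

```bash
python3 -m inch '[0,0.2,0,0,0, 0,0.4227,0,0,0, 0.08,0.4227,0,0,0, 0.1658,0.4227,0,0,0, 0.1658,0.4227,0,0,0, 0.1658,0.4227,-0.09,0,0, 0.1658,0.4227,-0.16,0,0, 0.1658,0.4227,-0.1833,0,0, 0.1658,0.4227,-0.1833,0,0, 0.1658,0.4227,-0.1833,0,0]'
python3 - <<'E'
from h import *
s=robot.read_state();p=s["eef_pos"];print(((np.array([.5037,.0158,.142])-p)/.25).round(4),p)
S=np.mean([robot.capture("scene") for _ in range(3)],0).astype(np.uint8);cv2.imwrite("pics/S9.png",S)
A=cv2.resize(S[120:210,310:410],None,fx=7,fy=7,interpolation=cv2.INTER_CUBIC)
for z,c in((p[2]-.0241,(255,0,255)),(p[2]-.0021,(255,255,0))):
    q=proj("scene",[[p[0],p[1],z]])[0];print(q);cv2.circle(A,tuple(int(v) for v in (q-(310,120))*7+3),3,c,1)
for H in([.5036,.0165,.116],[.5042,.0147,.116]): q=proj("scene",[H])[0];cv2.circle(A,tuple(int(v) for v in (q-(310,120))*7+3),3,(0,0,255),1)
cv2.imwrite("pics/v9.png",A)
E
```

```text
t: 21.7
eef_pos: [0.504, 0.0155, 0.1467]
tcp_rot: [-3.139, 0.03, 1.638]
contact_force: [1.5, -0.1, -0.4]
gripper_width: 0.0219
[-0.001   0.0011 -0.0187] [0.5039621  0.01551924 0.14668271]
[358.10042284 183.38483661]
[359.00728213 178.14010327]
```

View pics/v9.png

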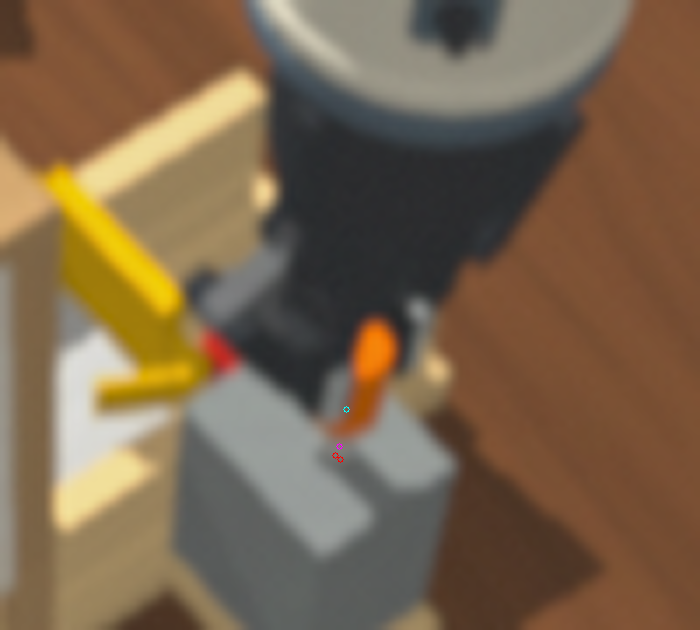

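The pin is held upright above the hole, with head and shoulder where predicted. The hole mark at (338,457) lies right under the shank prediction at (340,446). Now a guarded descent.

```bash
python3 -m inch '[-0.001,0.001,-0.012,0,0, -0.001,0.001,-0.024,0,0, -0.001,0.001,-0.034,0,0, -0.001,0.001,-0.04,0,0, -0.001,0.001,-0.04,0,0]'
```

```text
t: 22.48
eef_pos: [0.5037, 0.0159, 0.1364]
tcp_rot: [-3.139, 0.03, 1.638]
contact_force: [0.3, 0.6, -0.5]
gripper_width: 0.022
```

```bash
python3 -m inch '[0,0,-0.008,0,0, 0,0,-0.016,0,0, 0,0,-0.016,0,0]'|sed -n '2p;4p'; python3 -m inch '[0,0,-0.008,0,0, 0,0,-0.016,0,0, 0,0,-0.016,0,0]'|sed -n '2p;4p'
```

```text
eef_pos: [0.5035, 0.0159, 0.1323]
contact_force: [0.2, -0.5, 0.1]
eef_pos: [0.5034, 0.0159, 0.1281]
contact_force: [-0.1, 0.4, -0.4]
```

It's in the hole (about 12 mm deep with no force). Continuing down to the shoulder.

```bash
python3 -m inch '[0,0,-0.008,0,0, 0,0,-0.016,0,0, 0,0,-0.024,0,0, 0,0,-0.03,0,0]'|sed -n '2p;4p'; python3 -m inch '[0,0,-0.006,0,0, 0,0,-0.012,0,0, 0,0,-0.014,0,0]'|sed -n '2p;4p'
```

```text
eef_pos: [0.5034, 0.0159, 0.1204]
contact_force: [0.7, 0.3, -0.9]
eef_pos: [0.5035, 0.0159, 0.1179]
contact_force: [-8.4, 0.2, 32.0]
```

Contact with 32 N at TCP 0.1179, exactly where the shoulder should seat (0.118). I'll release, rise and move clear.

```bash
python3 -m inch '[0,0,0,0,0.5, 0,0,0,0,0.6, 0,0,0,0,0.6, 0,0,0.06,0,0.6, 0,0,0.2,0,0.6, 0,0,0.4,0,0.6, -0.3,0,0.4,0,0.6, -0.6,0,0.4,0,0.6, -0.6,0,0.4,0,0.6, -0.6,0,0.4,0,0.6]'
python3 - <<'E'
from h import *
T=np.mean([robot.capture("top") for _ in range(2)],0).astype(np.uint8);S=np.mean([robot.capture("scene") for _ in range(2)],0).astype(np.uint8)
cv2.imwrite("pics/T10.png",T);cv2.imwrite("pics/S10.png",S)
print("top",blobs(T,(5,215,80),(19,255,255),(295,200,340,240),15));print("scene",blobs(S,(5,215,80),(19,255,255),(335,150,385,205),15))
for z in(.116,.121,.126):
  pt=[[.5035+.012*np.cos(q),.0159+.012*np.sin(q),h] for h in(z,z+.036) for q in np.linspace(0,6.28,40)]
  for n in("top","scene"):
    h=cv2.convexHull(proj(n,pt).astype(np.float32));M=cv2.moments(h);print(z,n,M["m10"]/M["m00"],M["m01"]/M["m00"],h[:,0].min(0),h[:,0].max(0))
b=((0,120,60),(7,255,255));print("red",[x[:2] for x in blobs(T,*b,(325,205,350,225),3)],"yel",[x[:2] for x in blobs(T,(22,120,100),(35,255,255),(320,190,390,245))])
for n,I,J in(("top","top0","T10"),("scene","scene0","S10")):
    a,c=[cv2.imread(f"pics/{k}.png") for k in(I,J)]
    for nm,P,z in(("jar",(188,222),0),("cup",(184,143),0),("books",(465,155),0)):
        w=onz("top",P,.05);u,v=proj(n,[w])[0].astype(int);s=np.s_[max(v-25,0):v+25,u-25:u+25];print(n,nm,np.abs(a[s].astype(int)-c[s]).mean().round(2))
f=lambda I,x,y:cv2.resize(I[y:y+100,x:x+75],None,fx=5,fy=5,interpolation=cv2.INTER_CUBIC)
cv2.imwrite("pics/v10.png",np.hstack([f(T,290,165),f(S,315,120)]))
E
```

```text
t: 25.35
eef_pos: [0.3519, 0.016, 0.218]
tcp_rot: [-3.139, 0.031, 1.638]
contact_force: [0.1, -0.3, 0.5]
gripper_width: 0.0513
top [(np.int32(58), array([311. , 216.6]), [[307.0, 213.0], [315.0, 213.0], [315.0, 220.0], [307.0, 220.0]], [7.0, 8.0])]
scene [(np.int32(103), array([358.6, 179.8]), [[355.0, 173.0], [363.0, 173.0], [363.0, 187.0], [355.0, 187.0]], [14.0, 8.0])]
0.116 top 311.6313285986828 216.31541290725704 [306.2156  210.96597] [317.0731  221.54881]
0.116 scene 358.86821597031764 180.57326677562455 [352.7191  171.65845] [365.15387 189.59293]
0.121 top 311.55850795059115 216.2820359703557 [306.11    210.90062] [317.03342 221.54616]
0.121 scene 359.07698232914584 179.3735369636501 [352.89615 170.40515] [365.39557 188.44789]
0.126 top 311.48482420390803 216.24826826305514 [306.00308 210.83449] [316.9933  221.54347]
0.126 scene 359.287670542659 178.1625765726207 [353.0748  169.14003] [365.63953 187.29224]
red [(np.int32(31), array([334.8, 216.3]))] yel [(np.int32(190), array([355.6, 209.4]))]
top jar 12.57
top cup 12.35
top books 11.38
scene jar 6.94
scene cup 7.46
scene books 6.85
```

The viewer limit is reached, so I'm checking numerically. The head's centroid fits the fully-home model, and the bolt and tab have not moved. Last, a bystander check against the start pictures, then hand in.

Run:
```python
from h import *
for k in("top0","T10"):
    I=cv2.imread(f"pics/{k}.png"); g=lambda lo,hi,b:[x[1].tolist() for x in blobs(I,lo,hi,b,100)]
    print(k,"jar",g((0,0,200),(179,60,255),(165,205,215,240)),"cup",g((50,120,50),(85,255,255),(155,115,210,165)),"books",g((0,170,120),(5,255,255),(425,125,505,185)))
print(robot.read_state()["contact_force"],robot.read_state()["t"])
robot.finish_job()
```

```text
top0 jar [[183.0, 221.7]] cup [[186.4, 144.8]] books [[468.3, 152.3]]
T10 jar [[183.0, 221.7]] cup [[186.4, 144.7]] books [[468.3, 152.3]]
[-0.24690498  0.10848366  0.25129107] 25.55
the job is handed in; nothing more can be done
```

The gate is shut with the red catch out behind it. The pin is pressed fully home in the grey block and released, and the job is handed in at 25.6 s of the 58 s allowed.

**Gate**
- The largest force I read while pushing was about 28 N, but I only read force at the end of each move.
- I did not notice the click in the force readings. After it I pushed a few more times against the rubber stop.
- The first approach passed above the tab, because the fingertips stood higher than the stated geometry. I backed off and approached again lower.
- The picture taken afterwards shows the bolt fully out behind the lug. At the end, bolt and tab were within 0.3 pixel of where that picture had them.

**Pin**
- I gripped it from two directions to centre it, then lowered it into the hole without meeting resistance.
- It stopped at a tool height of 0.1179 m with 32 N on it. The shoulder was expected to seat at 0.118 m.
- After release, the head's position in both cameras fits fully home to within 1 pixel.

**Checks that fell short or disagreed**
- The two cameras disagreed by 2 to 3 mm on the hole's position. I used a compromise and the pin went in.
- The tool was tilted by about 1.7° from the gate push onward.
- The last close-up could not be viewed because the 12-picture limit was reached, so the final checks are numerical only.
- The patch comparison for the jar, cup and books showed a similar brightness difference on all three. Their centres in the top camera moved by at most 0.1 pixel.

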